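# Right the fallen fluid tin against the splash guard

### The job

A fluid tin has toppled over on the brake-lathe bench, cap towards the sheet-steel splash guard. Tip it up until its top leans against the guard, then keep pushing it against the guard until it stands upright on its base between the oil bottle and the steel cone, within 3 cm of the sheet, and let go. Do not lift the tin clear off the bench, and leave the bottle and the cone where they stand.

Things in the scene. Friction and masses are not known exactly. Their poses are not given: they have to be found in the camera images.
- tin_mid (a point): Centre of the body of the fallen fluid tin, on its axis, 75 mm from its foot. The tin is rectangular, bare metal with paper labels, 56 mm wide (its y), 50 mm deep (its x), 150 mm tall (its z), 0.3 to 0.55 kg. z points from foot to cap. On top, in the middle, is a black round screw cap 28 mm in diameter and 32 mm high, so 182 mm overall.
- tin_foot (a point): Middle of the underside of the same tin; same axes. At the start the tin lies on a 56 mm wide face (its +x is down; upper face 50 mm above the bench), cap pointing squarely at the guard within about 12 degrees. The 56 mm width is level, so it can be gripped across that.
- tin_cap (a point): Middle of the top of the same tin's cap, 182 mm from the foot; same axes. At the start it is 80 to 150 mm from the guard's sheet. Let go with its top against the sheet at 30 degrees from upright or less, the tin stays leaning; within about 15 degrees of upright it settles onto its base by itself.
- guard: Splash guard, fixed: an upright smooth bare steel sheet 460 mm long (its y), 200 mm high, 5 mm thick. Origin on the bench at the foot of the middle of its working face; +x points level into the sheet, z up: the tin is on its -x side.
- guard_rail (a point): Middle of the guard's tool rail, a level bar 12 mm thick along the guard's whole length, 45 mm in front of the face and 255 mm above the bench, held at both ends, a small steel spacer hung near each end. It keeps a hand from coming straight down close to the sheet. Axes as the guard's.
- oiler: Bystander: a white round oil bottle 58 mm in diameter and 155 mm tall, standing by the guard to one side of the tin, at least 140 mm along the guard from the middle of the guard. Origin at the centre of its underside.
- cone: Bystander: a steel centring cone 72 mm in diameter and 50 mm tall, standing by the guard to the other side of the tin, at least 140 mm along the guard from the middle of the guard. Origin at the centre of its underside.

How it is judged:
On the way:
1. the top of the tilted tin bears against the guard: contact of tin and guard while the tin leans 12 to 60 degrees from upright, cap up (contact force between tin and guard above 0.3 N and angle between tin_mid's own z axis and vertical between 0.21 and 1.05 rad), for 0.1 s.
At the end, for the whole second after the job is handed in: The tin stands upright on its base on the bench (within 3.4 degrees, foot within 6 mm of the bench), at rest and released, its near face within 30 mm of the guard's sheet and its axis within 120 mm of the guard's middle along it (angle between tin_mid's own z axis and vertical below 0.06 rad and height (world z) of tin_foot below 0.006 m and x of tin_mid in the frame of guard between -0.055 and 0 m and y of tin_mid in the frame of guard between -0.12 and 0.12 m and linear speed of tin below 0.02 m/s); the robot touches nothing.
It fails at once if the tin is lifted clear off the bench (middle of its foot more than 75 mm up) (height (world z) of tin_foot above 0.075 m).
It fails at once if the oil bottle is shifted more than 25 mm or knocked over (distance of oiler from where it was at the start of the episode above 0.025 m or angle between oiler's own z axis and vertical above 0.5 rad).
It fails at once if the steel cone is shifted more than 25 mm or knocked over (distance of cone from where it was at the start of the episode above 0.025 m or angle between cone's own z axis and vertical above 0.5 rad).
It also fails if it takes over 54 s, if anything falls off the work surface, if the arm or the gripper's body presses on something with over 40 N, if the wrist force passes 120 N, or if a joint passes its speed limit or range.

### The arm

A 6-joint arm with a two-finger parallel gripper is mounted at the origin on the work surface. World frame = base frame: x ahead of the robot, y to its left, z up, the work surface at z = 0. Lengths are in m, angles in rad, forces in N, time in s.
With the tool pointing down it reaches from about 0.35 to 0.775 m from the base axis. Payload 5.5 kg.
Tool frame: the origin (TCP) lies midway between the tips of the shut fingers; the grasp point (between the pads) lies 19 mm behind it; z points along the fingers, y is the line along which they close (so a half turn about z gives the same grasp; the last joint's range is limited). The gripper opens to 85 mm and grips with 20 to 120 N. Pads are 22 mm wide; open, the fingers measure 114 mm over their backs; the gripper's body (76 mm by 85 mm) begins 54 mm behind the grasp point. The pads swing forward as they close: fully open they stand 13 mm farther back than shut.
Start: joints at [-1.253, 0.313, 0.046, 1.304, 0, 1.431], TCP at [0.254, -0.516, 0.199] pointing down, gripper open.
Joint ranges: [-2.76, 2.76], [-0.86, 1.69], [-1.03, 1.26], [-2.2, 2.34], [-1.47, 1.5], [-3.14, 3.14]. Speed limits (rad/s): [2.57, 2.57, 3.14, 3.14, 3.14, 3.14].

### API

Orientations are given as a unit quaternion [w, x, y, z].
In Python, from workcell import telemetry, imaging, env gives the robot as it stands. The module is installed in compiled form; this text tells all that it offers.
- The arm moves only by the tool step_arm, never from a script. Its argument "moves" is a list of rows, each a list of 3 entries, a list of its own where there are three numbers: the shift along the tool's x, y, z in mm, then the turn, a rotation vector about the tool's x, y, z in rad, then the finger opening in mm, from 0 to 85.4. A call has 1 to 8 rows; each row is the pose to reach, as a shift and turn from the pose commanded when the call began, along the tool's axes at that moment; what a row does not reach only later rows make up. A row lasts 1/12 s, in which the tool goes at most 41.7 mm and 7.16 degrees, less where a joint would pass 70% of its speed; a pose out of reach is approached as far as the arm can. A call with a gripper value outside its range is refused whole. The fingers move at their own pace and stop on an object; "grip_force" is the grip in N (left out, the last holds). Time passes only in rows, so rows that repeat a pose let the fingers close. It gives the time, the measured TCP pose, the force, the opening and the grip force at its end, in the units of the state.
- telemetry.get_state(): the state, without advancing time (a new reading comes with each control period).
- imaging.read_camera(name): name is "side" or "top"; returns the picture (420x560x3 uint8, red, green, blue); there is no depth.
- imaging.camera_params(name): a dict with "camera_matrix" (3x3 intrinsics, pixels), "D" ([k1, k2, p1, p2, k3] as OpenCV has them; the pictures are not rectified), "pose" (4x4, takes a point from camera to world coordinates). Camera axes: x right, y up, looking along -z (the intrinsics and any distortion apply to the point x, -y, -z); pixel columns grow to the right and rows downward; lengths in m; the calibration is good to about 2 mm. A picture is of the moment at which its call begins. camera_params takes no time and is no camera call.
- env.hand_in(): hands the job in; it is judged then, once.
The state is a dict: "clock": time; "joint_pos": joint angles; "qvel": joint speeds; "tau": joint torques, N m; "tcp_pos": TCP position; "orientation": TCP orientation; "wrist_force": force on the tool from outside, world axes, zero at the start; "ft_torque": the same for the moment, N m; "finger_gap": finger opening in m; "grip_force": force on a finger pad.
Only numpy, scipy, OpenCV 4.12 (cv2) and the standard library are available. Lean on these libraries where they do the work, as an engineer would, in place of code of your own. Each camera call takes 0.05 s, during which the arm holds its last target. There are 200 camera calls.

## Working session

There is one attempt and no reset: what is moved stays moved. The work goes in short steps, Python scripts to look and compute and a tool call to move; the robot and the scene stay as the last step left them, time stands still between calls to the robot, and variables do not carry over. Pictures are saved under pics/ and viewed, at most 10 in all, crops included, and the job is handed in when it is done.

Besides the shell and the picture viewer there is one more tool, called after "Emit:" as a command line: name --argument value ..., lists and objects as JSON in quotes. step_arm: Moves the arm, as the interface text tells. Its arguments: {"type":"object","properties":{"moves":{"type":"array"},"grip_force":{"type":"number"}},"required":["moves"]}

```bash
mkdir -p pics; python3 - <<'E'
from workcell import telemetry, imaging
import cv2,numpy as np
for n in("top","side"):
    im=imaging.read_camera(n); cv2.imwrite(f"pics/{n}0.png",im[:,:,::-1])
    p=imaging.camera_params(n); print(n,p)
print(telemetry.get_state())
E
```

```text
top {'camera_matrix': array([[528.9634059 ,   0.        , 283.36250422],
       [  0.        , 528.9634059 , 212.9449942 ],
       [  0.        ,   0.        ,   1.        ]]), 'D': array([-0.17396987,  0.        ,  0.        ,  0.        ,  0.        ]), 'pose': array([[ 0.01244001,  0.99888749, -0.04548667,  0.46153255],
       [-0.99984411,  0.01185613, -0.01308362,  0.10418059],
       [-0.01252977,  0.04564234,  0.99887926,  1.22744935],
       [ 0.        ,  0.        ,  0.        ,  1.        ]])}
side {'camera_matrix': array([[446.69988022,   0.        , 286.77671018],
       [  0.        , 446.69988022, 214.8001285 ],
       [  0.        ,   0.        ,   1.        ]]), 'D': array([-0.09951221,  0.        ,  0.        ,  0.        ,  0.        ]), 'pose': array([[ 0.13653368, -0.69969033,  0.70127883,  0.99375245],
       [ 0.99058337,  0.08917184, -0.10388923,  0.04449479],
       [ 0.01015596,  0.70885953,  0.70527656,  0.66046911],
       [ 0.        ,  0.        ,  0.        ,  1.        ]])}
{'clock': 0.1, 'joint_pos': array([-1.25259769e+00,  3.13961129e-01,  4.51037158e-02,  1.30359855e+00,
        2.25346970e-06,  1.43116116e+00]), 'qvel': array([ 0.00024416, -0.00216842,  0.00257732, -0.00077923, -0.00046276,
        0.00061465]), 'tau': array([ 1.62269465e-03, -4.81724560e+01,  2.99245226e+01,  1.26945076e-02,
       -2.39934598e-04,  1.33210158e-06]), 'tcp_pos': array([ 0.25396883, -0.51531345,  0.19828225]), 'orientation': array([-8.26611418e-04,  9.73912410e-01,  2.26922737e-01, -7.28667866e-05]), 'wrist_force': array([0.2168739 , 0.43014818, 0.55648706]), 'ft_torque': array([ 0.03447977, -0.01412149, -0.02249363]), 'grip_force': 0.0, 'finger_gap': 0.0856096561992974}
```

View pics/top0.png

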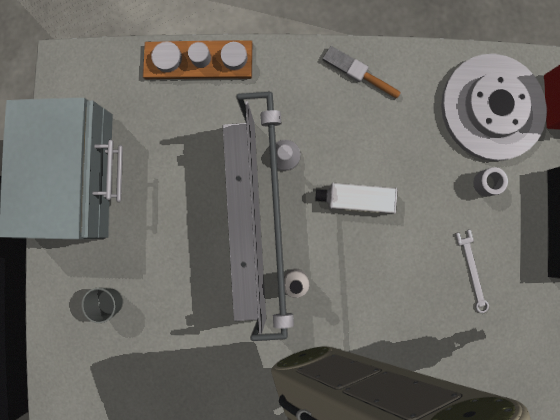

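View pics/side0.png

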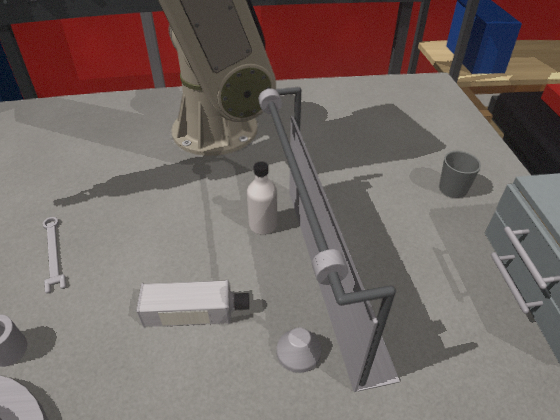

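Top: the tin lies with its foot at column 397 and cap at 316, row about 197. The guard runs along columns 245–265. The cone is at (287,155) and the bottle at (296,284). The side view agrees. I'll zoom in and compute positions.

```bash
cat > h.py <<'E'
import cv2,numpy as np
from workcell import imaging,telemetry
def ray(n,uv):
    p=imaging.camera_params(n);K=p["camera_matrix"];T=p["pose"]
    q=cv2.undistortPoints(np.array(uv,float).reshape(-1,1,2),K,p["D"])[:,0]
    d=np.c_[q[:,0],-q[:,1],-np.ones(len(q))]@T[:3,:3].T
    return T[:3,3],d
def plane(n,uv,z):
    o,d=ray(n,uv);return o+d*((z-o[2])/d[:,2])[:,None]
def proj(n,X):
    p=imaging.camera_params(n);T=np.linalg.inv(p["pose"])
    c=np.array(X,float).reshape(-1,3)@T[:3,:3].T+T[:3,3];c=c*[1,-1,-1]
    return cv2.projectPoints(c,np.zeros(3),np.zeros(3),p["camera_matrix"],p["D"])[0][:,0]
E
python3 - <<'E'
from h import *
im=cv2.imread("pics/top0.png")
g=cv2.cvtColor(im,cv2.COLOR_BGR2GRAY)
m=(g>165).astype(np.uint8); m[:,:320]=0;m[:175]=0;m[220:]=0;m[:,402:]=0
c=max(cv2.findContours(m,0,1)[0],key=cv2.contourArea)
b=cv2.boxPoints(cv2.minAreaRect(c));print(b,plane("top",b,.05).round(3))
cap=(g<50).astype(np.uint8);cap[:,:312]=0;cap[:,332:]=0;cap[:180]=0;cap[215:]=0
ys,xs=np.nonzero(cap);print("cap",xs.min(),xs.max(),ys.mean(),plane("top",[[xs.min(),ys.mean()]],.025))
print("rail",plane("top",[[270,110],[283,325]],.255).round(3))
print("bottle/cone",plane("top",[[296,287]],.155).round(3),plane("top",[[286,152]],.05).round(3))
crop=im[85:345,205:335]; cv2.imwrite("pics/crop.png",cv2.resize(crop.transpose(1,0,2)[::-1],None,fx=3,fy=3,interpolation=2))
E
```

```text
[[331.13107 206.42761]
 [333.0621  183.25519]
 [396.869   188.57242]
 [394.93796 211.74484]] [[ 0.531  0.013  0.05 ]
 [ 0.583  0.009  0.05 ]
 [ 0.573 -0.135  0.05 ]
 [ 0.521 -0.13   0.05 ]]
cap 315 326 195.01398601398603 [[0.55805794 0.04832245 0.025     ]]
rail [[0.698 0.144 0.255]
 [0.3   0.115 0.255]]
bottle/cone [[0.361 0.091 0.155]] [[0.652 0.115 0.05 ]]
```

View pics/crop.png

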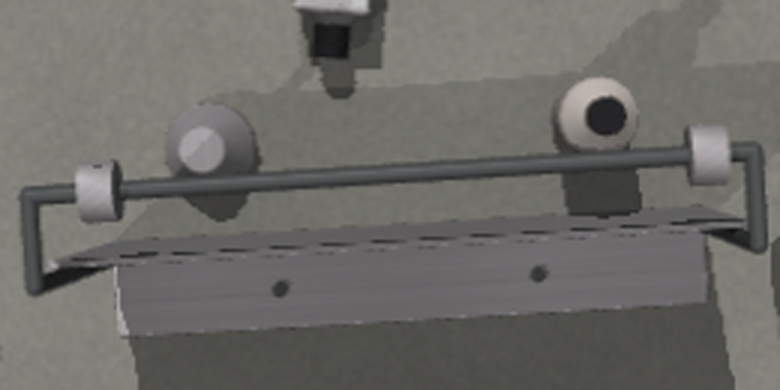

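The crop shows the sheet's foot line along crop row 240 to 208, with the rail in front of it, the cone on the left and the bottle on the right. I now have the guard frame and the tin pose. Next I'll plan a pre-grasp tilted 20° towards the guard.

```bash
cat >> h.py <<'E'
from scipy.spatial.transform import Rotation as R
def cur():
    s=telemetry.get_state();q=s["orientation"];return s["tcp_pos"],R.from_quat(np.r_[q[1:],q[0]]),s
def tool(yaw,tilt):
    # tilt>0: fingers point toward d (cap dir before), yaw of d from +y; tool y ~ +x world
    d=np.array([np.sin(yaw),np.cos(yaw),0]);y=np.array([np.cos(yaw),-np.sin(yaw),0])
    z=np.sin(tilt)*d-np.cos(tilt)*np.array([0,0,1.]);return R.from_matrix(np.c_[np.cross(y,z),y,z])
def rel(p,Rt,p0=None,R0=None):
    if p0 is None:p0,R0,_=cur()
    return (R0.inv().apply(np.array(p)-p0)*1000).round(1),(R0.inv()*Rt).as_rotvec().round(3)
E
python3 - <<'E'
from h import *
Rt=tool(.06,np.radians(-20));g=np.array([.552,-.048,.03]);a=Rt.as_matrix()[:,2]
print(Rt.as_matrix().round(3))
print(rel(g+.019*a+[0,0,.12],Rt))
for uv in [(254,125),(265,318)]: print("foot",plane("top",[uv],0).round(3))
for uv in [(245.7,101.7),(258,333)]: print("topedge",plane("top",[uv],.2).round(3))
E
```

```text
[[ 0.056  0.998 -0.021]
 [ 0.938 -0.06  -0.341]
 [-0.342  0.    -0.94 ]]
(array([ 470.7, -281.7,   66.7]), array([-0.185, -0.317, -1.042]))
foot [[0.724 0.192 0.   ]]
foot [[0.273 0.16  0.   ]]
topedge [[0.728 0.195 0.2  ]]
topedge [[0.274 0.164 0.2  ]]
```

Emit:
step_arm --moves '[[[235, -140, 33], [-0.09, -0.16, -0.52], 80], [[235, -140, 33], [-0.09, -0.16, -0.52], 80], [[235, -140, 33], [-0.09, -0.16, -0.52], 80], [[235, -140, 33], [-0.09, -0.16, -0.52], 80], [[470, -281, 67], [-0.185, -0.317, -1.042], 80], [[470, -281, 67], [-0.185, -0.317, -1.042], 80], [[470, -281, 67], [-0.185, -0.317, -1.042], 80], [[470, -281, 67], [-0.185, -0.317, -1.042], 80]]' --grip_force 60

```text
clock: 0.77
tcp_pos: [0.4346, -0.2361, 0.1586]
orientation: [0.11, 0.75, 0.642, -0.116]
wrist_force: [0.6, -0.9, -0.2]
finger_gap: 0.0801
grip_force: 0.0
```

```bash
python3 - <<'E'
from h import *
Rt=tool(.06,np.radians(-20));g=np.array([.552,-.048,.03]);a=Rt.as_matrix()[:,2]
print(rel(g+.019*a+[0,0,.12],Rt),cur()[2]["joint_pos"].round(2))
E
```

```text
(array([196. ,  87.5, -35.9]), array([-0.016, -0.027, -0.093])) [-0.46  0.1  -0.37  0.99 -0.3   1.25]
```

Emit:
step_arm --moves '[[[196, 87, -36], [-0.016, -0.027, -0.093], 80], [[196, 87, -36], [-0.016, -0.027, -0.093], 80], [[196, 87, -36], [-0.016, -0.027, -0.093], 80], [[196, 87, -36], [-0.016, -0.027, -0.093], 80], [[196, 87, -36], [-0.016, -0.027, -0.093], 80], [[196, 87, -36], [-0.016, -0.027, -0.093], 80], [[196, 87, -36], [-0.016, -0.027, -0.093], 80], [[196, 87, -36], [-0.016, -0.027, -0.093], 80]]'

```text
clock: 1.43
tcp_pos: [0.551, -0.0568, 0.132]
orientation: [0.118, 0.718, 0.674, -0.127]
wrist_force: [-1.0, -0.3, -0.1]
finger_gap: 0.0797
grip_force: 0.0
```

```bash
python3 - <<'E'
from h import *
Rt=tool(.06,np.radians(-20));g=np.array([.552,-.048,.03]);a=Rt.as_matrix()[:,2]
print(rel(g+.019*a,Rt),cur()[0],cur()[2]["joint_pos"].round(2))
for n in("side",):
    im=imaging.read_camera(n)[:,:,::-1].copy()
    for u in proj(n,[g,g+.019*a,[.5,.175,0],[.558,.048,.025],[.547,-.1325,.05]]): cv2.circle(im,tuple(int(v) for v in u.round()),2,(0,0,255),-1)
    cv2.imwrite("pics/s1.png",im)
E
```

```text
(array([ 43.1,   0.6, 111.9]), array([-0.003, -0.001, -0.004])) [ 0.55098808 -0.05680423  0.13203343] [-0.04  0.33 -0.15  1.1  -0.35  1.59]
```

View pics/s1.png

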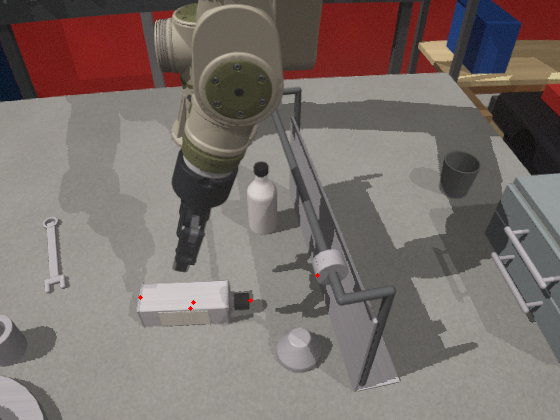

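The projected points land on the tin's cap end (250,301), foot (140,297) and grasp point (193,302). The fingers are above the tin, so I'll descend and grip.

Emit:
step_arm --moves '[[[20, 0, 55], [0, 0, 0], 80], [[20, 0, 55], [0, 0, 0], 80], [[30, 0, 80], [0, 0, 0], 80], [[43, 0, 112], [-0.003, -0.001, -0.004], 80], [[43, 0, 112], [-0.003, -0.001, -0.004], 80], [[43, 0, 112], [-0.003, -0.001, -0.004], 80]]'

```text
clock: 1.98
tcp_pos: [0.5489, -0.0563, 0.0121]
orientation: [0.118, 0.718, 0.674, -0.127]
wrist_force: [0.3, -0.3, 1.0]
finger_gap: 0.08
grip_force: 0.0
```

Emit:
step_arm --moves '[[[0, 0, 0], [0, 0, 0], 40], [[0, 0, 0], [0, 0, 0], 40], [[0, 0, 0], [0, 0, 0], 40], [[0, 0, 0], [0, 0, 0], 40], [[0, 0, 0], [0, 0, 0], 40], [[0, 0, 0], [0, 0, 0], 40], [[0, 0, 0], [0, 0, 0], 40], [[0, 0, 0], [0, 0, 0], 40]]'

```text
clock: 2.65
tcp_pos: [0.553, -0.0552, 0.0162]
orientation: [0.121, 0.718, 0.674, -0.125]
wrist_force: [-4.4, 0.4, 8.8]
finger_gap: 0.0512
grip_force: 60.8
```

```bash
python3 - <<'E'
from h import *
p,Rc,s=cur();print(p,s["finger_gap"],s["grip_force"],s["wrist_force"],s["clock"])
# tin foot-local: foot axis point in tool frame from estimate
foot=np.array([.547,-.1335,.025]);print("foot in tool",Rc.inv().apply(foot-p))
cv2.imwrite("pics/s2.png",imaging.read_camera("side")[200:380,80:320,::-1].repeat(2,0).repeat(2,1))
E
```

```text
[ 0.55298446 -0.05522982  0.01621631] 0.05115325601965062 60.80753878864925 [-4.42356231  0.38764376  8.79871268] 2.65
foot in tool [-0.07674937 -0.00115283  0.01863847]
```

View pics/s2.png

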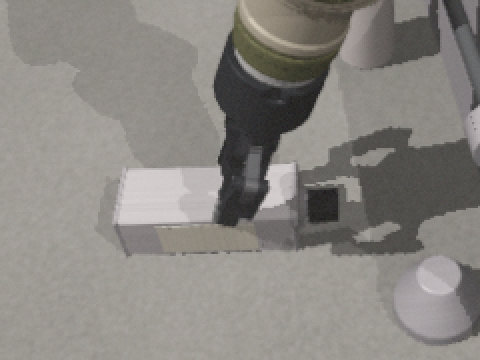

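The tin is gripped mid-body, with the pads at about (240,200) in the crop. I'll build the tin-path planner.

```bash
cat >> h.py <<'E'
import json
N=np.array([-.0705,.9975,0]);FM=np.array([.5,.1755,0]);L=np.array([.9975,.0705,0]) # guard normal, foot mid, along
def tinR(th,yaw): # th lean from upright toward d
    d=np.array([np.sin(yaw),np.cos(yaw),0]);k=np.array([0,0,1.])
    z=np.sin(th)*d+np.cos(th)*k; x=np.cos(th)*d-np.sin(th)*k
    return R.from_matrix(np.c_[x,np.cross(z,x),z])
def rows(G,poses):
    p0,R0,_=cur();out=[]
    for th,yaw,f in poses:
        Rt=tinR(np.radians(th),yaw)*R.from_matrix(G["R"]).inv()
        p=np.array(f)-Rt.apply(np.array(G["t"]))
        a,b=rel(p,Rt,p0,R0);out.append([a.round(1).tolist(),b.tolist()])
    for o in out:print(o)
def pose(th,u,l,up=.003,yaw=-.0705):
    f=FM+u*N+l*L;f[2]=.025*np.sin(np.radians(th))+up;return th,yaw,f
E
python3 - <<'E'
from h import *
p,Rc,s=cur()
f0=np.array([.547,-.1335,.025])
G={"R":(Rc.inv()*tinR(np.pi/2,.06)).as_matrix().tolist(),"t":Rc.inv().apply(f0-p).tolist()}
json.dump(G,open("G.json","w"))
e=pose(56,-.20,.012,.006)
rows(G,[(90-34*k/8,.06-.1305*k/8,f0+(e[2]-f0)*k/8+[0,0,.006*(1-k/8)]) for k in range(1,9)])
E
```

```text
[[9.3, -4.7, -15.5], [-0.005, 0.074, -0.015]]
[[20.3, -9.4, -25.1], [-0.008, 0.149, -0.031]]
[[30.8, -14.1, -34.7], [-0.011, 0.223, -0.047]]
[[40.9, -18.7, -44.0], [-0.012, 0.297, -0.063]]
[[50.6, -23.3, -53.1], [-0.012, 0.371, -0.079]]
[[60.0, -27.8, -61.9], [-0.011, 0.445, -0.096]]
[[69.0, -32.2, -70.4], [-0.009, 0.519, -0.112]]
[[77.6, -36.4, -78.7], [-0.005, 0.593, -0.129]]
```

Emit:
step_arm --moves '[[[9, -4.7, -15.5], [-0.005, 0.074, -0.015], 40], [[20, -9.4, -25], [-0.008, 0.149, -0.031], 40], [[31, -14, -35], [-0.011, 0.223, -0.047], 40], [[41, -18.7, -44], [-0.012, 0.297, -0.063], 40], [[50.6, -23.3, -53], [-0.012, 0.371, -0.079], 40], [[60, -27.8, -62], [-0.011, 0.445, -0.096], 40], [[69, -32, -70.4], [-0.009, 0.519, -0.112], 40], [[77.6, -36.4, -78.7], [-0.005, 0.593, -0.129], 40]]'

```text
clock: 3.37
tcp_pos: [0.522, 0.0472, 0.0623]
orientation: [-0.089, 0.678, 0.725, 0.086]
wrist_force: [0.6, -0.2, -5.1]
finger_gap: 0.0506
grip_force: 63.2
```

```bash
python3 - <<'E'
from h import *
G=json.load(open("G.json"))
p,Rc,s=cur();Rt=Rc*R.from_matrix(G["R"]);f=p+Rc.apply(G["t"])
print("foot",f,"axis",Rt.as_matrix()[:,2],s["finger_gap"],s["wrist_force"],s["joint_pos"].round(2))
cv2.imwrite("pics/s3.png",imaging.read_camera("side")[:,:,::-1])
rows(G,[pose(56-4*k,-.20+.0125*k,.012,.005) for k in range(1,5)])
E
```

```text
foot [ 0.52563656 -0.02251408  0.02548263] axis [-0.05838759  0.82499723  0.5621125 ] 0.050621748558168526 [ 0.64271009 -0.21604094 -5.09104382] [-0.22  0.33 -0.31  1.    0.24  1.28]
[[9.9, 0.8, -1.4], [-0.002, 0.062, -0.0]]
[[19.9, 0.8, -2.4], [-0.001, 0.132, 0.0]]
[[29.6, 0.8, -3.2], [-0.001, 0.202, 0.0]]
[[38.8, 0.8, -3.7], [-0.001, 0.272, 0.001]]
```

View pics/s3.png

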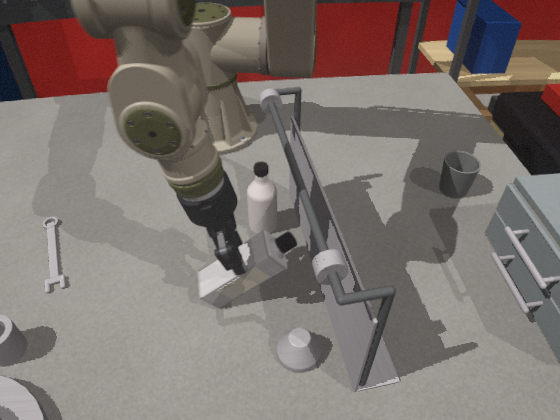

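The tin is held tilted, cap up at (286,242), and is clear of the rail and the bystanders. Continue to 40°.

Emit:
step_arm --moves '[[[10, 0.8, -1.4], [-0.002, 0.062, 0], 40], [[20, 0.8, -2.4], [-0.001, 0.132, 0], 40], [[29.6, 0.8, -3.2], [-0.001, 0.202, 0], 40], [[38.8, 0.8, -3.7], [-0.001, 0.272, 0], 40], [[38.8, 0.8, -3.7], [-0.001, 0.272, 0], 40]]'

```text
clock: 3.83
tcp_pos: [0.5199, 0.0825, 0.0727]
orientation: [-0.186, 0.661, 0.705, 0.175]
wrist_force: [0.0, -0.6, -5.4]
finger_gap: 0.0505
grip_force: 65.6
```

```bash
python3 - <<'E'
from h import *
G=json.load(open("G.json"))
p,Rc,s=cur();Rt=Rc*R.from_matrix(G["R"]);f=p+Rc.apply(G["t"])
print("foot",f,"u",(f-FM)@N,"axis",Rt.as_matrix()[:,2],s["wrist_force"],s["joint_pos"].round(2))
rows(G,[pose(37,-.135,.012,.003),pose(34,-.126,.012,.003),pose(32,-.118,.012,.003),pose(30,-.112,.012,.002)])
E
```

```text
foot [0.52240002 0.0250335  0.01863539] u -0.15166953405342085 axis [-0.04259147  0.64623756  0.76194683] [ 0.0459772  -0.63022195 -5.4275048 ] [-0.3   0.4  -0.27  1.1   0.48  1.16]
[[13.0, -0.1, 4.3], [-0.002, 0.059, -0.002]]
[[19.0, -0.1, 5.7], [-0.001, 0.111, -0.002]]
[[24.6, -0.1, 7.7], [-0.001, 0.146, -0.002]]
[[27.8, -0.1, 9.7], [-0.001, 0.181, -0.002]]
```

Emit:
step_arm --moves '[[[13, -0.1, 4.3], [-0.002, 0.059, 0], 40], [[19, -0.1, 5.7], [-0.001, 0.111, 0], 40], [[24.6, -0.1, 7.7], [-0.001, 0.146, 0], 40], [[27.8, -0.1, 9.7], [-0.001, 0.181, 0], 40], [[27.8, -0.1, 9.7], [-0.001, 0.181, 0], 40]]'

```text
clock: 4.25
tcp_pos: [0.5175, 0.112, 0.0776]
orientation: [-0.248, 0.643, 0.686, 0.233]
wrist_force: [-1.1, -0.2, -3.7]
finger_gap: 0.0502
grip_force: 68.1
```

```bash
python3 - <<'E'
from h import *
G=json.load(open("G.json"))
p,Rc,s=cur();Rt=Rc*R.from_matrix(G["R"]);f=p+Rc.apply(G["t"])
print("foot",f,"u",(f-FM)@N,"axis",Rt.as_matrix()[:,2],s["wrist_force"],s["joint_pos"].round(2))
rows(G,[pose(30,u/1000,.012,.002) for u in(-108,-105,-102)])
E
```

```text
foot [0.51946087 0.06501095 0.01409133] u -0.11158481686964733 axis [-0.03460415  0.50072721  0.86491318] [-1.10201679 -0.16210171 -3.69502678] [-0.34  0.47 -0.25  1.16  0.63  1.07]
[[3.0, 0.3, 1.8], [-0.002, 0.002, -0.0]]
[[5.3, 0.3, 3.7], [-0.002, 0.002, -0.0]]
[[7.6, 0.3, 5.7], [-0.002, 0.002, -0.0]]
```

Emit:
step_arm --moves '[[[3, 0, 1.8], [0, 0, 0], 40], [[5.3, 0, 3.7], [0, 0, 0], 40], [[7.6, 0, 5.7], [0, 0, 0], 40], [[7.6, 0, 5.7], [0, 0, 0], 40]]'

```text
clock: 4.58
tcp_pos: [0.5174, 0.1222, 0.0793]
orientation: [-0.248, 0.642, 0.687, 0.234]
wrist_force: [0.5, -0.9, -4.9]
finger_gap: 0.0504
grip_force: 65.9
```

Emit:
step_arm --moves '[[[1.5, 0, 1.3], [0, 0, 0], 40], [[3, 0, 2.6], [0, 0, 0], 40], [[3, 0, 2.6], [0, 0, 0], 40]]'

```text
clock: 4.83
tcp_pos: [0.517, 0.1262, 0.0791]
orientation: [-0.248, 0.642, 0.686, 0.234]
wrist_force: [1.0, -3.1, -5.4]
finger_gap: 0.0509
grip_force: 63.8
```

Emit:
step_arm --moves '[[[1.5, 0, 1.3], [0, 0, 0], 40], [[3, 0, 2.6], [0, 0, 0], 40], [[3, 0, 2.6], [0, 0, 0], 40]]'

```text
clock: 5.08
tcp_pos: [0.5166, 0.1304, 0.0791]
orientation: [-0.249, 0.642, 0.686, 0.235]
wrist_force: [0.7, -2.2, -5.4]
finger_gap: 0.0504
grip_force: 62.4
```

```bash
python3 - <<'E'
from h import *
G=json.load(open("G.json"))
p,Rc,s=cur();Rt=Rc*R.from_matrix(G["R"]);f=p+Rc.apply(G["t"]);ax=Rt.as_matrix()[:,2]
print("foot",f,"u",(f-FM)@N,"axis",ax,s["wrist_force"])
im=imaging.read_camera("side")[:,:,::-1].copy()
for u in proj("side",[f,f+.182*ax,FM+.012*L]): cv2.circle(im,tuple(int(v) for v in u.round()),1,(0,0,255),-1)
cv2.imwrite("pics/s4.png",cv2.resize(im[150:400,150:420],None,fx=2.2,fy=2.2))
E
```

```text
foot [0.5186786  0.08368462 0.01552855] u -0.09290268756884348 axis [-0.03587994  0.49801709  0.86642461] [ 0.66702182 -2.22063105 -5.44404368]
```

View pics/s4.png

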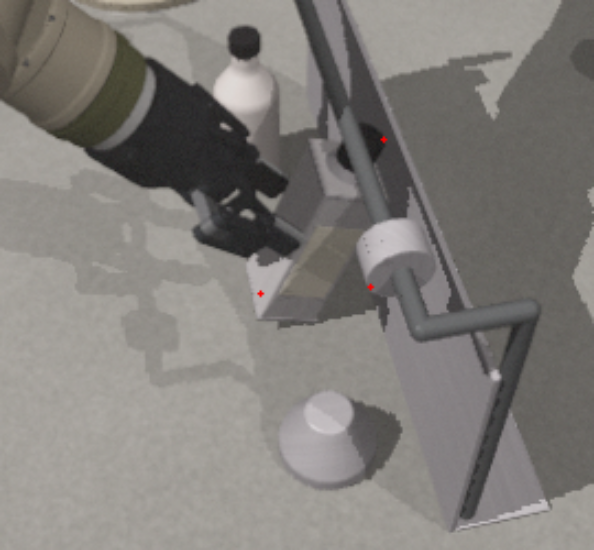

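The cap bears on the sheet at about (362,150) in the crop. The rigid prediction was (384,140), so the tin has turned about 5° upright in the grip, with a 2–3 N contact. I'll update the grasp and continue uprighting against the sheet.

```bash
python3 - <<'E'
from h import *
G=json.load(open("G.json"))
Q=R.from_rotvec([0,np.radians(5.5),0]);c=np.array([0,0,-.019])
G={"R":(Q*R.from_matrix(G["R"])).as_matrix().tolist(),"t":(c+Q.apply(np.array(G["t"])-c)).tolist()}
json.dump(G,open("G2.json","w"))
p,Rc,s=cur();Rt=Rc*R.from_matrix(G["R"]);f=p+Rc.apply(G["t"]);ax=Rt.as_matrix()[:,2]
print("foot",f,"u",(f-FM)@N,"lean",np.degrees(np.arccos(ax[2])))
def u(t):
    t=np.radians(t);return .001-max(.182*np.sin(t)+.014*np.cos(t),.15*np.sin(t)+.025*np.cos(t))
rows(G,[pose(t,u(t),.012,.002) for t in(23,20.5,18,15.5,13,10.5,8,8)])
E
```

```text
foot [0.51816396 0.09136268 0.01264146] u -0.08520753961117748 lean 24.436821846340838
[[0.5, -0.1, 0.3], [0.001, 0.025, 0.001]]
[[4.0, -0.1, 2.5], [0.001, 0.069, 0.002]]
[[7.1, -0.1, 4.6], [0.001, 0.112, 0.002]]
[[9.4, -0.1, 6.2], [0.001, 0.156, 0.002]]
[[11.7, -0.2, 8.0], [0.001, 0.2, 0.002]]
[[14.0, -0.2, 9.9], [0.001, 0.243, 0.002]]
[[16.2, -0.2, 12.0], [0.001, 0.287, 0.003]]
[[16.2, -0.2, 12.0], [0.001, 0.287, 0.003]]
```

Emit:
step_arm --moves '[[[0.5, 0, 0.3], [0, 0.025, 0], 40], [[4, 0, 2.5], [0, 0.069, 0], 40], [[7, 0, 4.6], [0, 0.112, 0], 40], [[9.4, 0, 6.2], [0, 0.156, 0], 40], [[11.7, 0, 8], [0, 0.2, 0], 40], [[14, 0, 10], [0, 0.243, 0], 40], [[16, 0, 12], [0, 0.287, 0], 40], [[16, 0, 12], [0, 0.287, 0], 40]]'

```text
clock: 5.8
tcp_pos: [0.5173, 0.1427, 0.0814]
orientation: [-0.342, 0.604, 0.642, 0.324]
wrist_force: [-15.2, -49.6, 25.1]
finger_gap: 0.0503
grip_force: 91.2
```

```bash
python3 - <<'E'
from h import *
G=json.load(open("G2.json"))
p,Rc,s=cur();Rt=Rc*R.from_matrix(G["R"]);f=p+Rc.apply(G["t"]);ax=Rt.as_matrix()[:,2]
print("foot",f,"u",(f-FM)@N,"lean",np.degrees(np.arccos(ax[2])),s["joint_pos"].round(2))
def u(t):
    t=np.radians(t);return .001-max(.182*np.sin(t)+.014*np.cos(t),.15*np.sin(t)+.025*np.cos(t))
rows(G,[pose(t,u(t),.012,.001) for t in(5.5,3,1,0)])
im=imaging.read_camera("side")[:,:,::-1].copy()
for q in proj("side",[f,f+.182*ax]): cv2.circle(im,tuple(int(v) for v in q.round()),1,(0,0,255),-1)
cv2.imwrite("pics/s5.png",cv2.resize(im[150:400,150:420],None,fx=2.2,fy=2.2))
E
```

```text
foot [0.51743489 0.12370479 0.00652031] u -0.05289488406983607 lean 8.244178196564945 [-0.39  0.63 -0.21  1.3   0.85  0.85]
[[4.2, -1.7, 10.4], [0.006, 0.048, -0.0]]
[[5.5, -1.8, 13.3], [0.007, 0.091, 0.0]]
[[6.5, -1.8, 15.7], [0.007, 0.126, 0.001]]
[[7.0, -1.8, 16.9], [0.007, 0.144, 0.001]]
```

View pics/s5.png

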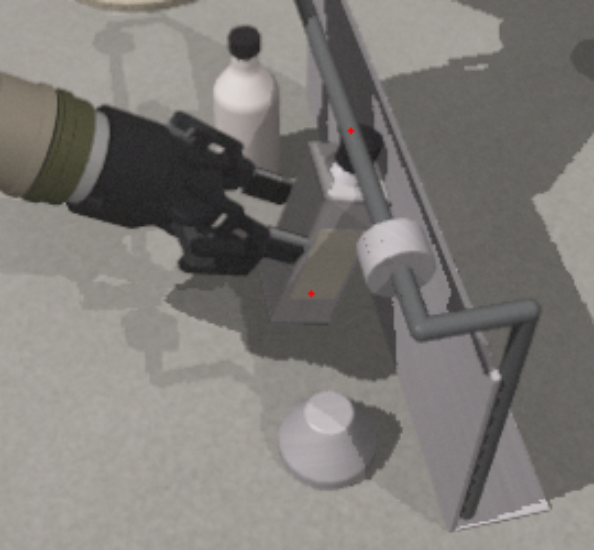

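The tin has slipped in the grip. It still leans about 20–25°, cap on the sheet, with its foot corners at crop (275,322) and (330,322), and the hand is pressing hard. I'll relax, let it lean, then push low at the foot.

```bash
python3 - <<'E'
from h import *
b=np.array([[275,322],[330,322]])/2.2+150
P=plane("side",b,0);print(P, (P-FM)@N,(P-FM)@L)
# cap top centre: on plane through tin mid-plane (constant L) 
o,d=ray("side",[np.array([360,140])/2.2+150]);l=.012
t=(l-(o-FM)@L)/(d[0]@L);C=o+t*d[0];print("cap",C,"u",(C-FM)@N)
p,Rc,s=cur();print(Rc.as_matrix().round(3),s["wrist_force"],s["clock"])
back=-N*.006; print("relax",Rc.inv().apply(back)*1000)
E
```

```text
[[0.53782589 0.09299441 0.        ]
 [0.54358348 0.13703663 0.        ]] [-0.08496605 -0.04143985] [0.03191468 0.04076285]
cap [0.51328918 0.15768499 0.1745239 ] u -0.018707355077537402
[[-0.036  0.998 -0.048]
 [ 0.557  0.06   0.829]
 [ 0.83   0.003 -0.558]] [-14.46782506 -49.55334242  22.4863032 ] 5.85
relax [-3.34648046  0.06495787 -4.97955851]
```

Emit:
step_arm --moves '[[[-2, 0, -5], [0, 0, 0], 40], [[-2, 0, -5], [0, 0, 0], 40], [[-2, 0, -5], [0, 0, 0], 40]]'

```text
clock: 6.1
tcp_pos: [0.5178, 0.1421, 0.0821]
orientation: [-0.342, 0.603, 0.643, 0.326]
wrist_force: [-1.9, -17.6, 4.5]
finger_gap: 0.0501
grip_force: 78.2
```

```bash
python3 - <<'E'
from h import *
G=json.load(open("G2.json"))
p,Rc,s=cur();Rt=Rc*R.from_matrix(G["R"]);f=p+Rc.apply(G["t"]);ax=Rt.as_matrix()[:,2]
print("foot",f,"u",(f-FM)@N,"lean",np.degrees(np.arccos(ax[2])),s["wrist_force"])
im=imaging.read_camera("side")[:,:,::-1].copy()
cv2.imwrite("pics/s6.png",cv2.resize(im[170:330,220:380],None,fx=3.5,fy=3.5))
E
```

```text
foot [0.51826765 0.12329368 0.00716433] u -0.05336367394842848 lean 8.081351121331258 [ -1.91631615 -17.60126518   4.54705252]
```

View pics/s6.png

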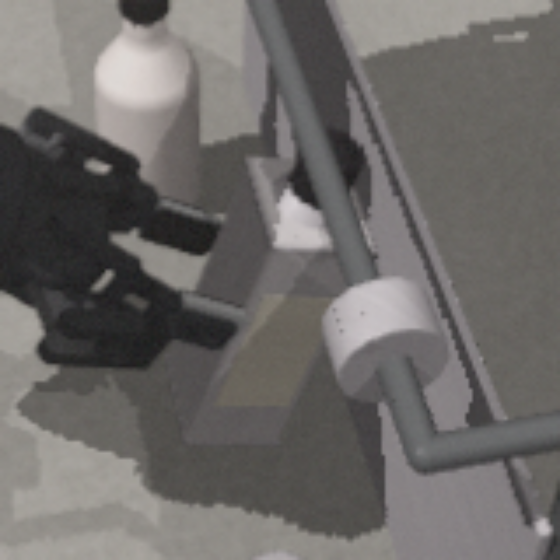

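The hand's tips sit at about (230,320), near the back edge of the tin's +x face. That face has corners at (185,440), (280,440), (275,245) and (335,255). I'll compute where these are.

```bash
python3 - <<'E'
from h import *
def onl(c,l):
    o,d=ray("side",[np.array(c)/3.5+[220,170]]);t=(l-(o-FM)@L)/(d[0]@L);C=o+t*d[0];return ((C-FM)@N).round(4),C[2].round(4)
for n,c in dict(botback=(185,440),botfront=(280,440),topback=(275,245),topfront=(335,255)).items():print(n,onl(c,.040))
print("cap",onl((335,150),.012),"fingertip",onl((245,320),.045),onl((245,340),.045),onl((180,300),.045))
p,Rc,s=cur();print("tcp u",(p-FM)@N,(p-FM)@L,"proj tip",(proj("side",[p+.03*L,p-.03*L,p+.03*L-.019*Rc.as_matrix()[:,2]])-[220,170])*3.5)
E
```

```text
botback (np.float64(-0.0902), np.float64(0.0149))
botfront (np.float64(-0.0413), np.float64(0.0009))
topback (np.float64(-0.0484), np.float64(0.1506))
topfront (np.float64(-0.0205), np.float64(0.1378))
cap (np.float64(-0.0154), np.float64(0.1756)) fingertip (np.float64(-0.0622), np.float64(0.1082)) (np.float64(-0.062), np.float64(0.0936)) (np.float64(-0.0919), np.float64(0.1293))
tcp u -0.03457495876929495 0.015412901903145076 proj tip [[302.05600955 346.9037388 ]
 [273.45768232 252.96435057]
 [269.6381498  337.80804111]]
```

The tin leans about 16° with its foot centre at u≈-66 mm, in contact with the sheet. I'll release it so it leans, back off, shut the fingers, and push low on the back face.

Emit:
step_arm --moves '[[[-1, 0, -2], [0, 0, 0], 55], [[-1, 0, -2], [0, 0, 0], 65], [[-1, 0, -2], [0, 0, 0], 75], [[-1, 0, -2], [0, 0, 0], 80], [[-1, 0, -2], [0, 0, 0], 80], [[-1, 0, -20], [0, 0, 0], 80], [[-1, 0, -50], [0, 0, 0], 80], [[-1, 0, -80], [0, 0, 0], 80]]'

```text
clock: 6.82
tcp_pos: [0.519, 0.0785, 0.1251]
orientation: [-0.346, 0.601, 0.644, 0.324]
wrist_force: [0.8, 0.2, -0.5]
finger_gap: 0.0799
grip_force: 0.0
```

```bash
python3 - <<'E'
from h import *
p,Rc,s=cur();print("u",(p-FM)@N,(p-FM)@L,p,s["wrist_force"],s["finger_gap"],s["clock"])
z=Rc.as_matrix()[:,2];print("tool z",z)
for u,h in((-.13,.03),(-.095,.03),(-.053,.03)):print(u,Rc.inv().apply(FM+u*N+.014*L+[0,0,h]-p)*1000)
im=imaging.read_camera("side")[:,:,::-1].copy()
cv2.imwrite("pics/s7.png",cv2.resize(im[150:330,170:380],None,fx=3.5,fy=3.3))
E
```

```text
u -0.09811234409115649 0.012150614404920518 [0.51903761 0.07848728 0.1250867 ] [ 0.78494691  0.1507313  -0.54772816] 0.07991420500743143 6.8167
tool z [-0.05582247  0.83243465 -0.55130428]
-0.13 [-96.9081602    1.84263207  25.82566183]
-0.095 [-77.61271954   1.74076063  55.02577834]
-0.053 [-54.45819075   1.6185149   90.06591816]
```

View pics/s7.png

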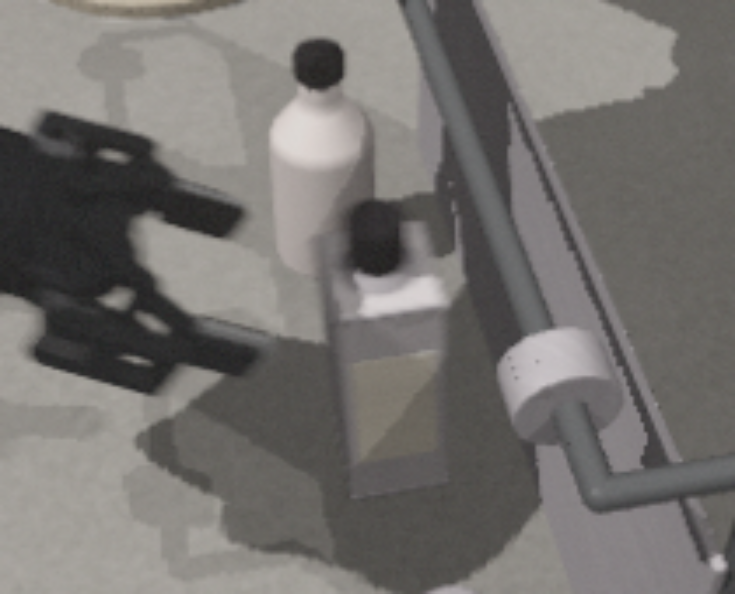

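The tin has tipped onto its base and stands near-upright away from the sheet: bottom edge from (352,498) to (447,483), cap at (375,238). I'll let it settle while shutting the fingers, then measure without viewing more pictures.

Emit:
step_arm --moves '[[[-10, 0, -20], [0, 0, 0], 0], [[-10, 0, -20], [0, 0, 0], 0], [[-10, 0, -20], [0, 0, 0], 0], [[-10, 0, -20], [0, 0, 0], 0], [[-10, 0, -20], [0, 0, 0], 0], [[-10, 0, -20], [0, 0, 0], 0], [[-10, 0, -20], [0, 0, 0], 0], [[-10, 0, -20], [0, 0, 0], 0]]'

```text
clock: 7.53
tcp_pos: [0.5212, 0.0562, 0.1272]
orientation: [-0.345, 0.602, 0.644, 0.324]
wrist_force: [0.5, -0.5, -0.2]
finger_gap: 0.0001
grip_force: 0.0
```

```bash
cat > m.py <<'E'
from h import *
def blob(n,box,thr=50):
    im=imaging.read_camera(n);r0,r1,c0,c1=box
    m=(im[r0:r1,c0:c1].max(2)<thr).astype(np.uint8)
    k,_,st,ce=cv2.connectedComponentsWithStats(m)
    return [((ce[i]+[c0,r0]).round(1).tolist(),st[i].tolist()) for i in range(1,k) if 25<st[i,4]<800]
b=[[270.6,300.9],[297.7,296.4]];P=plane("side",b,0);print("old bottom edge",(P-FM)@N,(P-FM)@L)
for i in range(2):
    B=blob("side",(190,260,255,320));print(B)
    for c,_ in B:
        C=plane("side",[c],.168);print("cap u,l",(C-FM)@N,(C-FM)@L)
p,Rc,s=cur();print("u",(p-FM)@N,(p-FM)@L,p,s["finger_gap"])
E
python3 m.py
```

```text
old bottom edge [-0.09437653 -0.04546359] [0.03984179 0.04001968]
[([274.8, 224.9], [12, 24, 17, 20, 203])]
cap u,l [-0.08105992] [0.01776614]
[([274.3, 225.0], [12, 23, 16, 21, 196])]
cap u,l [-0.0818485] [0.01782425]
u -0.1208032014043102 0.012784895655461155 [0.52127006 0.05589733 0.12725241] -0.00015311499678197883
```

```bash
python3 m.py; python3 -c "
from m import *
im=imaging.read_camera('top')
print(blob('top',(150,260,270,340),60))"
```

```text
old bottom edge [-0.09437653 -0.04546359] [0.03984179 0.04001968]
[([279.7, 225.4], [18, 25, 15, 18, 154])]
cap u,l [-0.07392526] [0.02027405]
[([286.6, 224.8], [24, 25, 16, 17, 170])]
cap u,l [-0.06333521] [0.02110029]
u -0.12100668706469687 0.012853660137456084 [0.521353  0.0556992 0.1272343] 0.00014919626338454127
old bottom edge [-0.09437653 -0.04546359] [0.03984179 0.04001968]
[([287.4, 224.6], [25, 27, 16, 15, 171])]
cap u,l [-0.06204804] [0.0209256]
[([282.1, 225.8], [20, 29, 15, 14, 148])]
cap u,l [-0.07050105] [0.02182171]
u -0.12113979303881174 0.012866936799375044 [0.52137563 0.05556736 0.12721157] -9.280276315489486e-06
[([333.9, 200.6], [58, 49, 12, 4, 37]), ([291.2, 208.1], [15, 52, 13, 13, 140]), ([334.4, 211.4], [59, 60, 11, 4, 40]), ([274.4, 227.0], [3, 65, 3, 26, 27]), ([276.1, 251.9], [5, 92, 3, 18, 26])]
```

It is rocking on its base and settling. I'll lower the shut fingers behind it.

```bash
python3 - <<'E'
from h import *
p,Rc,s=cur()
for u,h in((-.145,.1),(-.145,.035)):print(u,Rc.inv().apply(FM+u*N+.017*L+[0,0,h]-p)*1000)
E
```

```text
-0.145 [-35.830224     4.16070043  -4.77689948]
-0.145 [-89.99775207   4.00604548  31.15157091]
```

Emit:
step_arm --moves '[[[-36, 4, -5], [0, 0, 0], 0], [[-36, 4, -5], [0, 0, 0], 0], [[-60, 4, 11], [0, 0, 0], 0], [[-90, 4, 31], [0, 0, 0], 0], [[-90, 4, 31], [0, 0, 0], 0], [[-90, 4, 31], [0, 0, 0], 0], [[-90, 4, 31], [0, 0, 0], 0], [[-90, 4, 31], [0, 0, 0], 0]]'

```text
clock: 8.6
tcp_pos: [0.5279, 0.0317, 0.037]
orientation: [-0.344, 0.602, 0.644, 0.324]
wrist_force: [0.1, -1.0, 0.2]
finger_gap: 0.0
grip_force: 0.0
```

```bash
sed -i '/^p,Rc/d' m.py; python3 - <<'E'
from m import *
im=imaging.read_camera('top')
B=blob('top',(190,225,280,310),60);print(B)
for c,_ in B:
    C=plane("top",[c],.182);print("top cap u,l",(C-FM)@N,(C-FM)@L)
p,Rc,s=cur();print("u",(p-FM)@N,(p-FM)@L,p,s["wrist_force"],s["clock"])
for u in(-.11,-.095,-.053):print(u,Rc.inv().apply(FM+u*N+.017*L+[0,0,.035]-p)*1000)
E
```

```text
old bottom edge [-0.09437653 -0.04546359] [0.03984179 0.04001968]
[([279.8, 225.2], [17, 23, 17, 20, 191])]
cap u,l [-0.073693] [0.01988918]
[([282.4, 225.7], [20, 28, 16, 15, 171])]
cap u,l [-0.07001033] [0.02170474]
[([288.8, 208.0], [3, 12, 13, 13, 135])]
top cap u,l [-0.06943975] [0.01420423]
u -0.1454250114860656 0.017541129565279246 [0.52775039 0.03167182 0.03628697] [ 0.02473283 -0.52396501  0.36228992] 8.8
-0.11 [18.54843003 -0.73134166 30.20785513]
-0.095 [26.85519474 -0.80943456 42.69730164]
-0.053 [50.11413591 -1.02809468 77.66775187]
```

Emit:
step_arm --moves '[[[10, -5, 16], [0, 0, 0], 0], [[19, -5, 30], [0, 0, 0], 0], [[21, -5, 34], [0, 0, 0], 0], [[23, -5, 37], [0, 0, 0], 0], [[25, -5, 40], [0, 0, 0], 0], [[27, -5, 43], [0, 0, 0], 0], [[29, -5, 46], [0, 0, 0], 0], [[31, -5, 49], [0, 0, 0], 0]]'

```text
clock: 9.47
tcp_pos: [0.5187, 0.0893, 0.0338]
orientation: [-0.344, 0.602, 0.643, 0.324]
wrist_force: [-1.0, -0.6, 0.6]
finger_gap: -0.0
grip_force: 0.0
```

Emit:
step_arm --moves '[[[1.5, 0, 2.4], [0, 0, 0], 0], [[3, 0, 4.8], [0, 0, 0], 0], [[4.5, 0, 7.2], [0, 0, 0], 0], [[6, 0, 9.5], [0, 0, 0], 0], [[7.5, 0, 12], [0, 0, 0], 0], [[9, 0, 14.3], [0, 0, 0], 0], [[10, 0, 16], [0, 0, 0], 0], [[10, 0, 16], [0, 0, 0], 0]]'

```text
clock: 10.13
tcp_pos: [0.5174, 0.1083, 0.0335]
orientation: [-0.344, 0.602, 0.644, 0.324]
wrist_force: [0.5, -1.9, 1.7]
finger_gap: -0.0
grip_force: 1.2
```

```bash
cat > n.py <<'E'
from m import *
for box in ((190,225,270,310),(190,225,265,310)):
  for c,_ in blob('top',box,60):
    C=plane("top",[c],.182);print(c,"top cap u,l",(C-FM)@N,(C-FM)@L)
p,Rc,s=cur();print("u",(p-FM)@N,(p-FM)@L,p,s["wrist_force"],s["clock"])
E
python3 n.py
```

```text
old bottom edge [-0.09437653 -0.04546359] [0.03984179 0.04001968]
[([284.7, 225.6], [22, 27, 16, 16, 173])]
cap u,l [-0.06652682] [0.02218736]
[([284.3, 225.1], [21, 26, 17, 17, 190])]
cap u,l [-0.06691154] [0.02103187]
[286.2, 208.3] top cap u,l [-0.06426772] [0.01391289]
[305.1, 205.2] top cap u,l [-0.10197766] [0.017852]
[305.8, 214.8] top cap u,l [-0.10221807] [-0.00121542]
[286.3, 208.3] top cap u,l [-0.06446531] [0.01390126]
[305.1, 205.2] top cap u,l [-0.10197766] [0.017852]
[305.9, 214.7] top cap u,l [-0.10242742] [-0.00102942]
u -0.06855460393037266 0.012645024744816583 [0.51744692 0.10800667 0.03327465] [ 1.21292156 -2.25500536  1.49547599] 10.3333
```

Contact has started, at about 2 N, and the axis is at u≈-64 mm. Push another 27 mm.

Emit:
step_arm --moves '[[[1.5, 0, 2.4], [0, 0, 0], 0], [[3, 0, 4.8], [0, 0, 0], 0], [[4.5, 0, 7.2], [0, 0, 0], 0], [[6, 0, 9.5], [0, 0, 0], 0], [[7.5, 0, 12], [0, 0, 0], 0], [[9, 0, 14.3], [0, 0, 0], 0], [[9, 0, 14.3], [0, 0, 0], 0], [[9, 0, 14.3], [0, 0, 0], 0]]'

```text
clock: 11.0
tcp_pos: [0.5158, 0.1255, 0.0327]
orientation: [-0.345, 0.602, 0.644, 0.324]
wrist_force: [1.4, -0.9, 0.7]
finger_gap: 0.0
grip_force: 0.8
```

```bash
python3 n.py
```

```text
old bottom edge [-0.09437653 -0.04546359] [0.03984179 0.04001968]
[([294.3, 224.0], [31, 27, 17, 14, 175])]
cap u,l [-0.05141876] [0.02175561]
[([294.2, 224.0], [31, 26, 17, 16, 177])]
cap u,l [-0.05156902] [0.02172549]
[303.4, 209.6] top cap u,l [-0.09809491] [0.00934318]
[273.1, 208.4] top cap u,l [-0.03836279] [0.0152398]
[281.6, 208.6] top cap u,l [-0.05514313] [0.01385428]
[303.4, 209.7] top cap u,l [-0.09808304] [0.0091454]
[281.6, 208.6] top cap u,l [-0.05514313] [0.01385428]
u -0.0510672811984847 0.012138034762916958 [0.5157083  0.12541494 0.03272663] [ 0.66551614 -0.87502378  0.81274684] 11.2
```

Emit:
step_arm --moves '[[[1.5, 0, 2.4], [0, 0, 0], 0], [[3, 0, 4.8], [0, 0, 0], 0], [[4.5, 0, 7.2], [0, 0, 0], 0], [[6, 0, 9.5], [0, 0, 0], 0], [[7.5, 0, 11.5], [0, 0, 0], 0], [[7.5, 0, 11.5], [0, 0, 0], 0], [[7.5, 0, 11.5], [0, 0, 0], 0]]'

```text
clock: 11.78
tcp_pos: [0.5151, 0.1391, 0.0327]
orientation: [-0.344, 0.602, 0.644, 0.324]
wrist_force: [0.4, -2.5, 0.2]
finger_gap: -0.0
grip_force: 1.1
```

```bash
sed -i 's/255,320/255,345/' m.py; python3 n.py
```

```text
old bottom edge [-0.09437653 -0.04546359] [0.03984179 0.04001968]
[([301.5, 222.3], [40, 19, 15, 21, 168]), ([259.2, 252.2], [0, 51, 13, 19, 151])]
cap u,l [-0.03976501] [0.02038764]
cap u,l [-0.11335942] [0.06697223]
[([301.6, 222.8], [40, 24, 15, 16, 161]), ([259.2, 252.2], [0, 51, 13, 19, 152])]
cap u,l [-0.03985942] [0.02146115]
cap u,l [-0.11335942] [0.06697223]
[302.2, 208.3] top cap u,l [-0.09587835] [0.012054]
[271.9, 209.1] top cap u,l [-0.03591051] [0.01399389]
[302.2, 208.4] top cap u,l [-0.09586649] [0.01185617]
[269.9, 208.7] top cap u,l [-0.0320001] [0.01501882]
u -0.03761187202669236 0.012442593150215415 [0.51506348 0.1388585  0.03258252] [ 1.01600041 -0.95918761 -0.81301585] 11.9833
```

The axis is at about -37 mm. Retract.

Emit:
step_arm --moves '[[[-3, 0, -5], [0, 0, 0], 0], [[-10, 0, -16], [0, 0, 0], 0], [[-25, 0, -40], [0, 0, 0], 0], [[-40, 0, -66], [0, 0, 0], 0], [[-52, 0, -85], [0, 0, 0], 0], [[-52, 0, -85], [0, 0, 0], 0], [[-52, 0, -85], [0, 0, 0], 0], [[-52, 0, -85], [0, 0, 0], 0]]'

```text
clock: 12.65
tcp_pos: [0.5212, 0.0398, 0.0363]
orientation: [-0.345, 0.602, 0.643, 0.324]
wrist_force: [-0.2, 1.0, 0.4]
finger_gap: -0.0003
grip_force: 0.0
```

Emit:
step_arm --moves '[[[0, 0, 0], [0, 0, 0], 0], [[0, 0, 0], [0, 0, 0], 0], [[0, 0, 0], [0, 0, 0], 0], [[0, 0, 0], [0, 0, 0], 0], [[0, 0, 0], [0, 0, 0], 0], [[0, 0, 0], [0, 0, 0], 0], [[0, 0, 0], [0, 0, 0], 0], [[0, 0, 0], [0, 0, 0], 0]]'

```text
clock: 13.32
tcp_pos: [0.5217, 0.0395, 0.0365]
orientation: [-0.344, 0.602, 0.643, 0.324]
wrist_force: [-0.1, -0.3, -0.2]
finger_gap: -0.0001
grip_force: 0.0
```

```bash
python3 n.py; python3 - <<'E'
from h import *
# front-face lower edge check: tin +x face against shadowed bench: intensity along bench-line
im=imaging.read_camera("side"); a=cv2.imread("pics/s7.png")
g=cv2.cvtColor(im,cv2.COLOR_RGB2GRAY)
for ax in (-.045,-.040,-.035,-.030):
    q=proj("side",[FM+(ax+s)*N+.041*L+[0,0,h] for s,h in((-.025,0),(.025,0),(-.025,.15),(.025,.15))]);print(ax,q.round(0).tolist())
print(g[285:310,290:325:1][::3])
E
```

```text
old bottom edge [-0.09437653 -0.04546359] [0.03984179 0.04001968]
[([301.4, 223.0], [40, 25, 15, 15, 162])]
cap u,l [-0.0402588] [0.02181738]
[([301.3, 222.2], [40, 18, 15, 23, 173])]
cap u,l [-0.04001783] [0.02011819]
[271.7, 209.2] top cap u,l [-0.03550369] [0.01381924]
[269.8, 208.8] top cap u,l [-0.03179103] [0.01483249]
u -0.13729308501511084 0.01202549552077917 [0.5216751  0.03939475 0.03642542] [ 0.55800144  0.35498787 -0.34585888] 13.5167
-0.045 [[284.0, 299.0], [312.0, 294.0], [285.0, 243.0], [317.0, 238.0]]
-0.04 [[287.0, 299.0], [314.0, 294.0], [288.0, 242.0], [320.0, 238.0]]
-0.035 [[290.0, 298.0], [317.0, 294.0], [291.0, 242.0], [323.0, 237.0]]
-0.03 [[293.0, 298.0], [320.0, 293.0], [294.0, 241.0], [326.0, 237.0]]
[[124 105 119 117 114 116 113 115 116 113 114 115 112 112 110 107 103  94
   95  94  92  93  99 103 100 100  88  84  80  69  69  70  69 123 130]
 [124 107 104 103  96  90  91  94  89  92  89  95  89  97 102 103 103 106
  104 100 100 101 102 101  99  98  84  81  79  83  65  71 123 129 130]
 [120 105 104 105 105 107 104 105 103 102  99 103 105 101 102 106 104 102
[... 242 characters left out ...]
  87  83  75 116 140 142 140 138 142 144 142 145
  142 142 142 143 140 144 144 142 143 146 145 143 145 145 143 132 132]
 [138 137 142 143 141 139 139 137 136 136 142 141 141 142 139 142 140 141
  138 142 141 144 144 145 142 142 142 144 142 141 142 143 145 145 132]
 [143 144 142 141 139 139 139 138 140 141 141 145 144 143 141 144 141 141
  143 142 142 141 142 142 140 141 142 141 142 141 143 140 139 135 136]
 [145 144 141 137 136 135 137 136 140 139 141 142 141 140 140 142 141 142
  144 141 143 141 139 140 140 142 140 138 141 143 144 140 139 140 141]
 [142 140 142 142 144 141 142 141 141 141 144 142 139 142 140 139 137 140
  141 143 145 143 143 139 140 140 141 141 140 142 142 141 140 141 139]]
```

```bash
python3 -c "
from workcell import env
print(env.hand_in())"
```

```text
the job is handed in; nothing more can be done
None
```

I handed the job in at about 13.5 s. The tin stands upright and released about 10 mm from the sheet, between the bottle and the cone. It did lean on the guard first, but on release at about 16° it settled about 45 mm short, so I pushed it the rest of the way upright. The bystanders were never approached, though I didn't re-measure them. No verdict was returned.

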